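# Take the red dye from the caddy

### The job

Take the red bottle of shoe dye out of the crowded wooden caddy (fingers fit only in front of and behind the row, not between the bottles) and stand it upright in the round steel anti-tip dish: lower it in before letting go, do not drop it. Leave the black and the blue bottle standing in their places.

Things in the scene. Friction and masses are not known exactly. Their poses are not given: they have to be found in the camera images.
- red_bottle: Bottle to take: red, white label band, red cap. Upright cylinder 100 mm tall, 28 mm in diameter up to 70 mm, then a 26 mm cap. Origin: centre of its underside, z up. About 0.1 kg. It stands with 2 mm of play all round in one of three 30 mm deep holes of a fixed pale wooden caddy: underside 10 mm, top 110 mm above the bench. Red, black and blue fill the row of holes in any order.
- black_bottle: Same shape, size and origin, but black; in another hole; stays. The caddy block is 168 mm long, 70 mm wide, 40 mm high; its holes lie in one straight row along it, centred, 44 mm centre to centre, so 16 mm is free between bottles. The row runs left to right as the robot sees it (along y), turned up to 30 degrees either way; at right angles to the row both sides are open above the block.
- blue_bottle: Same shape, size and origin, but blue; in another hole; stays. At each end of the row the caddy has a wooden cheek, an upright board 85 mm high, 10 mm thick and 70 mm wide across the row, its inner face 16 mm from the end bottle, so an end bottle too can be gripped only across the row.
- dish: Round dark steel dish, fixed to the bench, open at the top: 80 mm in diameter at the foot, 72 mm at the rim, 26 mm high, the wall 7 mm thick (mouth 58 mm in diameter), its flat inner floor 8 mm above the bench. Origin at the centre of its underside, on the bench; z up. It lies to the right of the caddy.
Things that resemble listed ones, but are neither listed nor needed, are in the scene too. What is meant by the blue_bottle is not green, turquoise or yellow, and is the larger of those in its own colour.

How it is judged:
By the outcome, as a careful person would: the job done as asked, in the order asked, and still so for the second after the job is handed in, with the robot touching nothing.
It also fails if it takes over 38 s, if anything falls off the work surface, if the arm or the gripper's body presses on something with over 40 N, if the wrist force passes 120 N, or if a joint passes its speed limit or range.

### The arm

A 6-joint arm with a two-finger parallel gripper is mounted at the origin on the work surface. World frame = base frame: x ahead of the robot, y to its left, z up, the work surface at z = 0. Lengths are in mm, angles in rad, forces in N, time in s.
With the tool pointing down it reaches from about 350 to 775 mm from the base axis. Payload 7.3 kg.
Tool frame: the origin (TCP) lies midway between the tips of the shut fingers; the grasp point (between the pads) lies 19 mm behind it (bot.tcp_to_grasp is the distance from the TCP to the grasp point, in mm); z points along the fingers, y is the line along which they close (so a half turn about z gives the same grasp; the last joint's range is limited). The gripper opens to 92 mm and grips with 3 to 60 N. Pads are 19 mm wide; open, the fingers measure 130 mm over their backs; the gripper's body (75 mm by 190 mm) begins 47 mm behind the grasp point.
Start: joints at [-1.33, 0.342, 1.524, -0, 1.275, -0.146], TCP at [198.067, -486.224, 226.741] pointing down, gripper open.
Joint ranges: [-2.53, 2.53], [-0.77, 2.02], [0.04, 2.7], [-1, 4.14], [0.28, 2.66], [-3.11, 3.11]. Speed limits (rad/s): [2.57, 2.57, 3.14, 3.14, 3.14, 3.14].

### API

Orientations are given as [roll, pitch, yaw] about the fixed x, y, z axes, in that order (R = Rz(yaw) Ry(pitch) Rx(roll)).
In Python, from plant import bot, viewer gives the robot as it stands. The module is installed in compiled form; this text tells all that it offers.
- The arm moves only by the shell command python3 -m handwheel 'ROWS'. ROWS is text: rows parted by semicolons, each of 7 numbers parted by spaces: the shift along the tool's x, y, z scaled (see below), then the turn, a rotation vector about the tool's x, y, z scaled (see below), then the opening, from -1 (shut) to 1 (fully open), so that 0 is half open. In form: tx ty tz rx ry rz gripper; .... A call has 1 to 8 rows; each row is the pose to reach, as a shift and turn from the pose commanded when the call began, along the tool's axes at that moment, turning the shorter way round; what a row does not reach only later rows make up. The controller multiplies each number of a shift by 10 cm and each number of a turn by pi rad. A row lasts 1/12 s, in which the tool goes at most 41.7 mm and 7.16 degrees, less where a joint would pass 70% of its speed; a pose out of reach is approached as far as the arm can. A call with a number of a shift or a turn outside -1 to 1 is refused whole. A call with a gripper value outside its range is refused whole. The fingers move at their own pace and stop on an object; the grip force is fixed at half the most. Time passes only in rows, so rows that repeat a pose let the fingers close. It gives the time, the measured TCP pose, the force, the opening and the grip force at its end, in the units of the state.
- bot.get_obs(): the state, without advancing time (a new reading comes with each control period).
- viewer.capture(name): name is "scene" or "top" or "wrist"; returns a dict with "frame" (480x640x3 uint8, red, green, blue), "fov_y" (degrees; the focal length in pixels is half the picture's height over the tangent of half this angle, whatever the lens; pixels are square), "cx", "cy" (the principal point, pixels), "T" (4x4, takes a point from camera to world coordinates). Camera axes: x right, y down, z forward; pixel columns grow to the right and rows downward; lengths in mm; the calibration is good to about 2 mm. A picture is of the moment at which its call begins. There is no depth.
- bot.close_job(): hands the job in; it is judged then, once.
Trained networks look in a picture, given as the dict that the camera call returned (one of the last four; its "shot" number tells which), for a name from the list of things; names that differ only in an ending like _2 or _b are one class to them, and where a whole thing is asked for, a point or a joint stands for the part that bears it (a point fixed in the world has none). Each returns a list of dicts, best first, with "score" (0 to 1); they miss things now and then, are a little off and sometimes report something else, mostly with a low value. They report only what shows in the picture. A call takes as long as a camera call. They do not tell look-alikes from the thing itself.
- viewer.recognise(target, picture): "centre" ([column, row] in pixels, amid what is visible of it).
- viewer.cut_out(target, picture): "pixels" (480x640 bool, what is visible of it) and "centre" ([column, row] in pixels, amid what is visible of it).
The state is a dict: "time": time; "joint_positions": joint angles; "dq": joint speeds; "tau": joint torques, N m; "tool_pos": TCP position; "tcp_rot": TCP orientation; "contact_force": force on the tool from outside, world axes, zero at the start; "moment": the same for the moment, N m; "grip_width": finger opening in mm; "finger_force": force on a finger pad.
Only numpy, scipy, OpenCV 4.12 (cv2) and the standard library are available. Lean on these libraries where they do the work, as an engineer would, in place of code of your own. Each camera call takes 0.05 s, during which the arm holds its last target. There are 200 camera calls.

## Working session

There is one attempt and no reset: what is moved stays moved. The work goes in short steps, Python scripts to look and compute and a shell command to move; the robot and the scene stay as the last step left them, time stands still between calls to the robot, and variables do not carry over. Pictures are saved under pics/ and viewed, at most 10 in all, crops included, and the job is handed in when it is done.

```bash
mkdir -p pics; cat > h.py <<'E'
import numpy as np, cv2
from plant import bot, viewer
def K(p):
    f=240/np.tan(np.radians(p["fov_y"])/2); return f
def ray(p,uv):
    f=K(p); d=np.array([(uv[0]-p["cx"])/f,(uv[1]-p["cy"])/f,1.]); T=np.array(p["T"]); return T[:3,3],T[:3,:3]@d
def atz(p,uv,z):
    o,d=ray(p,uv); return o+d*(z-o[2])/d[2]
def proj(p,X):
    T=np.array(p["T"]); c=T[:3,:3].T@(np.array(X)-T[:3,3]); f=K(p); return np.array([p["cx"]+f*c[0]/c[2],p["cy"]+f*c[1]/c[2]])
def save(p,n): cv2.imwrite("pics/"+n,cv2.cvtColor(p["frame"],cv2.COLOR_RGB2BGR))
def tri(rs):
    A=np.zeros((3,3));b=np.zeros(3)
    for o,d in rs:
        d=d/np.linalg.norm(d);M=np.eye(3)-np.outer(d,d);A+=M;b+=M@o
    return np.linalg.solve(A,b)
E
python3 - <<'E'
from h import *
np.set_printoptions(precision=1,suppress=True)
for n in("scene","top"):
    p=viewer.capture(n); save(p,n+"1.png"); print(n,p["fov_y"],np.array(p["T"])[:3,3])
    for t in("red_bottle","black_bottle","blue_bottle","dish"):
        for d in viewer.recognise(t,p): print(t,np.array(d["centre"]),round(d["score"],2),atz(p,d["centre"],0 if t=="dish" else 60))
o=bot.get_obs();print(o["time"],o["tool_pos"],o["tcp_rot"],o["grip_width"])
E
```

```text
scene 50.684244230261356 [980.  240.4 621.6]
red_bottle [342.6 284.1] 0.9 [606.2  74.1  60. ]
black_bottle [378.6 288.1] 0.73 [588.2 119.7  60. ]
black_bottle [211.8 189.6] 0.42 [ 543.4 -194.5   60. ]
blue_bottle [501.2 309.3] 0.97 [540.2 274.1  60. ]
blue_bottle [412.5 246.5] 0.9 [496.7 131.7  60. ]
blue_bottle [465.3 262.8] 0.86 [488.2 208.2  60. ]
blue_bottle [408.4 290.3] 0.79 [571.7 156.3  60. ]
blue_bottle [478.6 352.6] 0.77 [616.2 267.4  60. ]
dish [211.3 193.2] 0.62 [ 504.6 -236.1    0. ]
top 53.35284264631081 [422.9   2.7 762.9]
red_bottle [273.1 193.8] 0.97 [621.6  84.1  60. ]
black_bottle [248.4 211.2] 0.88 [595.6 121.8  60. ]
blue_bottle [221.6 221.1] 0.95 [581.5 162.4  60. ]
blue_bottle [245.1 300.9] 0.79 [460.8 126.6  60. ]
blue_bottle [149.6 202.1] 0.78 [614.7 273.1  60. ]
blue_bottle [148.6 257.8] 0.65 [528.9 271.2  60. ]
blue_bottle [188.6 293.2] 0.63 [474.4 209.9  60. ]
dish [475.2 268. ] 0.63 [ 505.5 -230.8    0. ]
0.5 [ 198.1 -486.2  226.7] [3.1 0.  0.4] 92.1203451848163
```

View pics/top1.png

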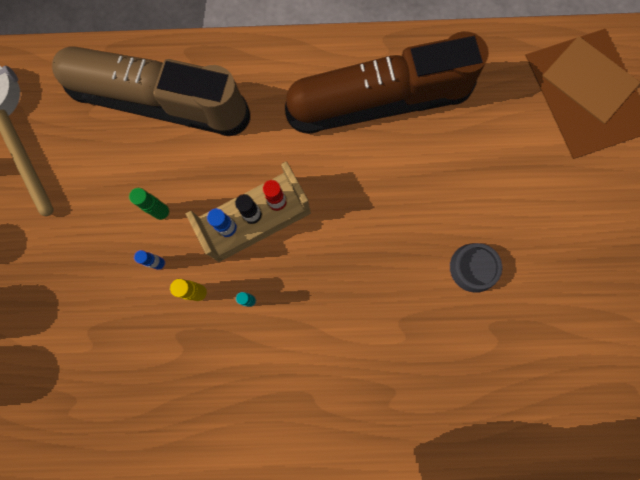

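View pics/scene1.png

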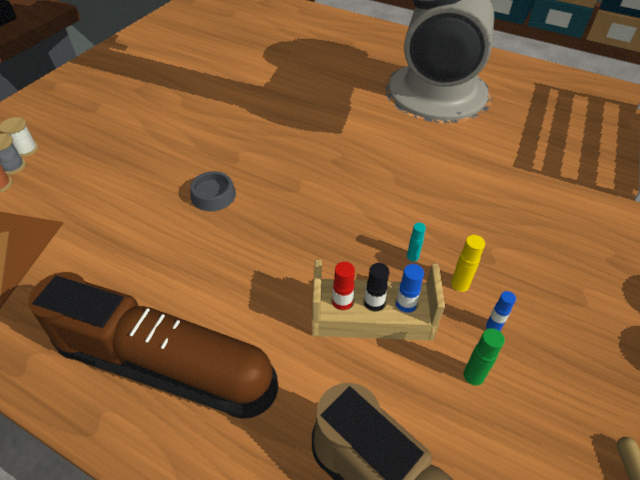

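The top view shows the row as blue (220,222), black (247,208) and red (274,194). Red is the right-hand end bottle, next to a cheek, and the dish is at (476,267). The scene view agrees: red (343,285), black (377,288), blue (410,288), dish (213,190). The small blue bottle (150,260) outside the caddy is the look-alike. Next I'll fit the poses from both views.

```bash
cat >> h.py <<'E'
from scipy.optimize import least_squares
def mask(p,t,near):
    ds=[d for d in viewer.cut_out(t,p)]
    d=min(ds,key=lambda d:np.hypot(*(np.array(d["centre"])-near)))
    return d["pixels"]
a=np.linspace(0,2*np.pi,40)
def ring(x,y,z,r): return np.c_[x+r*np.cos(a),y+r*np.sin(a),np.full(40,z)]
def hull(p,pts): return cv2.convexHull(np.array([proj(p,q) for q in pts],np.float32))
def stat(h):
    m=cv2.moments(h); h=h[:,0]; return np.r_[m["m10"]/m["m00"],m["m01"]/m["m00"],h.min(0),h.max(0)]
def mstat(m):
    m=cv2.morphologyEx(m.astype(np.uint8),cv2.MORPH_OPEN,np.ones((3,3)))
    cs,_=cv2.findContours(m,cv2.RETR_EXTERNAL,cv2.CHAIN_APPROX_NONE); c=max(cs,key=cv2.contourArea)
    return stat(c)
E
python3 - <<'E'
from h import *
np.set_printoptions(precision=1,suppress=True)
ps=[viewer.capture("scene"),viewer.capture("top")]
B={}
for t,n in dict(red_bottle=[(343,285),(274,194)],black_bottle=[(377,288),(247,208)],blue_bottle=[(410,288),(220,222)]).items():
    ms=[mstat(mask(p,t,q)) for p,q in zip(ps,n)]
    # hidden lower edge (by the block) left out: use left,right,top edges; cap top = z
    def res(v):
        x,y,z,zb=v; r=[]
        for p,m in zip(ps,ms):
            s=stat(hull(p,np.r_[ring(x,y,z,13),ring(x,y,z-30,13),ring(x,y,z-30,14),ring(x,y,zb,14)])); r+=list(s-m)
        return r
    s=least_squares(res,[600,110,100,40],x_scale=[10,10,10,10],loss="soft_l1"); B[t]=s.x; print(t,s.x,np.array(s.fun))
d=B["red_bottle"]-B["blue_bottle"]; print("row angle",np.degrees(np.arctan2(d[1],d[0])),np.hypot(*d[:2]))
ms=[mstat(mask(p,"dish",q)) for p,q in zip(ps,[(213,190),(476,267)])]
def res(v):
    r=[]
    for p,m in zip(ps,ms): r+=list(stat(hull(p,np.r_[ring(v[0],v[1],v[2],36),ring(v[0],v[1],v[2]-26,40)]))-m)
    return r
s=least_squares(res,[505,-230,26],loss="soft_l1");print("dish",s.x,np.array(s.fun))
o=bot.get_obs();print(o["time"],o["tool_pos"],np.array(o["tcp_rot"])*57.2958)
E
```

```text
red_bottle [601.3  80.8 100.   40. ] [ 5.4 -6.5  4.9 -4.3  5.2 -8.7  0.3  9.5  0.2 10.2  0.8  8.6]
black_bottle [596.3 119.9 100.   40. ] [ 0.2  0.8  0.7  3.6  0.2 -1.5 -0.   0.4  1.   1.4 -0.2 -0.5]
blue_bottle [600.6 158.4 100.   40. ] [ -7.3  13.6  -6.9  15.6  -7.   11.9   0.6 -15.3   1.3 -14.7   0.1 -15.5]
row angle -89.53216021667593 77.58616509015931
dish [ 505. -230.   26.] [ 0.2 -1.  -0.5 -2.3  0.7 -0.2  0.8  1.4  0.5  1.3  1.2  1.5]
1.0 [ 198.1 -486.2  226.7] [180.   -0.   22.2]
```

The float32 hulls break the finite differences, so I'll use a larger differencing step.

```bash
cat > m.py <<'E'
from h import *
np.set_printoptions(precision=1,suppress=True)
ps=[viewer.capture("scene"),viewer.capture("top")]
B={}
for t,n in dict(red_bottle=[(343,285),(274,194)],black_bottle=[(377,288),(247,208)],blue_bottle=[(410,288),(220,222)]).items():
    ms=[mstat(mask(p,t,q)) for p,q in zip(ps,n)]
    def res(v):
        x,y,z,zb=v; r=[]
        for p,m in zip(ps,ms):
            r+=list(stat(hull(p,np.r_[ring(x,y,z,13),ring(x,y,z-30,13),ring(x,y,z-30,14),ring(x,y,zb,14)]))-m)
        return r
    s=least_squares(res,[600,110,100,40],diff_step=3e-3,loss="soft_l1"); B[t]=s.x; print(t,s.x,np.array(s.fun))
d=B["red_bottle"]-B["blue_bottle"]; print("row angle",np.degrees(np.arctan2(d[1],d[0])),np.hypot(*d[:2]))
ms=[mstat(mask(p,"dish",q)) for p,q in zip(ps,[(213,190),(476,267)])]
def res(v):
    r=[]
    for p,m in zip(ps,ms): r+=list(stat(hull(p,np.r_[ring(v[0],v[1],v[2],36),ring(v[0],v[1],v[2]-26,40)]))-m)
    return r
s=least_squares(res,[505,-230,26],diff_step=3e-3,loss="soft_l1");print("dish",s.x,np.array(s.fun))
o=bot.get_obs();print(o["time"],o["tool_pos"],np.array(o["tcp_rot"])*57.2958)
E
python3 m.py
```

```text
red_bottle [616.   80.4 106.2  37.4] [ 0.3 -0.3 -0.4  0.2  1.2  0.1  0.2 -0.2 -0.2  0.1  1.1 -0.2]Traceback (most recent call last):
  File "m.py", line 6, in <module>
    ms=[mstat(mask(p,t,q)) for p,q in zip(ps,n)]
              ~~~~^^^^^^^
  File "h.py", line 20, in mask
    d=min(ds,key=lambda d:np.hypot(*(np.array(d["centre"])-near)))
ValueError: min() iterable argument is empty
```

```bash
sed -i 's/    ms=\[mstat(mask(p,t,q)) for p,q in zip(ps,n)\]/    try: ms=[mstat(mask(p,t,q)) for p,q in zip(ps,n)]\n    except ValueError: continue/' m.py; python3 m.py
```

```text
red_bottle [615.9  80.1 106.2  37.3] [ 0.1 -0.2 -0.5  0.1  1.   0.1  0.2 -0.1 -0.   0.1  0.2 -0.2]
black_bottle [596.7 119.8 107.8  38.6] [ 0.  -0.2 -0.6  0.   0.7  0.2  0.2 -0.1  0.   0.6 -0.  -0.6]
blue_bottle [576.4 158.3 106.6  36.7] [-0.  -0.1 -0.1  0.4  0.9 -0.2  0.3  0.  -0.1 -0.5  0.5  0.2]
row angle -63.204679774293574 87.57310727835252
dish [ 507.2 -230.1   25.3] [-0.   0.4 -0.2 -1.3  1.   1.9  0.3 -0.  -0.6 -1.   1.   1.1]
1.8 [ 198.1 -486.2  226.8] [180.    0.   22.2]
```

```bash
python3 -m handwheel '1 -0.61 0 0 0 0 1;1 -0.61 0 0 0 0 1;1 -0.61 0 0 0 0 1;1 -0.61 0 0 0 0 1'; python3 -m handwheel '1 -0.61 0 0 0 0 1;1 -0.61 0 0 0 0 1;1 -0.61 0 0 0 0 1;1 -0.61 0 0 0 0 1';  python3 -m handwheel '1 -0.61 0 0 0 0 1;1 -0.61 0 0 0 0 1;1 -0.61 0 0 0 0 1;1 -0.61 0 0 0 0 1'
```

```text
time: 2.13
tool_pos: [270.1, -387.5, 226.9]
tcp_rot: [-3.14, -0.002, 0.39]
contact_force: [0.6, 0.7, -0.2]
grip_width: 91.5
finger_force: 0.0
time: 2.47
tool_pos: [339.6, -293.8, 226.9]
tcp_rot: [-3.141, -0.002, 0.391]
contact_force: [-0.2, -0.1, -0.2]
grip_width: 91.6
finger_force: 0.0
time: 2.8
tool_pos: [409.3, -200.2, 226.9]
tcp_rot: [-3.141, -0.002, 0.391]
contact_force: [-0.0, 0.6, 0.3]
grip_width: 92.0
finger_force: 0.0
```

```bash
python3 -m handwheel '1 -0.61 0 0 0 0 1;1 -0.61 0 0 0 0 1;1 -0.61 0 0 0 0 1;1 -0.61 0 0 0 0 1'; python3 -m handwheel '1 -0.61 0 0 0 -0.263 1;1 -0.61 0 0 0 -0.263 1;1 -0.61 0 0 0 -0.263 1;1 -0.61 0 0 0 -0.263 1;1 -0.61 0 0 0 -0.263 1;1 -0.61 0 0 0 -0.263 1;1 -0.61 0 0 0 -0.263 1;1 -0.61 0 0 0 -0.263 1'
```

```text
time: 3.13
tool_pos: [479.0, -106.3, 226.7]
tcp_rot: [-3.141, -0.002, 0.391]
contact_force: [-0.5, -0.2, 0.1]
grip_width: 92.1
finger_force: 0.0
time: 3.8
tool_pos: [546.1, -16.5, 226.6]
tcp_rot: [3.142, 0.001, 1.215]
contact_force: [-0.1, -0.8, 0.3]
grip_width: 91.9
finger_force: 0.0
```

```bash
python3 -m handwheel '1 0.32 0 0 0 -0.262 1;1 0.32 0 0 0 -0.262 1;1 0.32 0 0 0 -0.262 1;1 0.32 0 0 0 -0.262 1;1 0.32 0 0 0 -0.262 1;1 0.32 0 0 0 -0.262 1;1 0.32 0 0 0 -0.262 1;1 0.32 0 0 0 -0.262 1'; python3 - <<'E'
from h import *
np.set_printoptions(precision=1,suppress=True)
p=viewer.capture("wrist"); save(p,"w1.png")
print(np.array(p["T"])[:3,3])
for t in("red_bottle","black_bottle","blue_bottle"):
    for d in viewer.recognise(t,p)[:3]: print(t,np.array(d["centre"]),round(d["score"],2),atz(p,d["centre"],100))
for z in(110,40): print(proj(p,[616,80.2,z]))
o=bot.get_obs();print(o["time"],o["tool_pos"],np.array(o["tcp_rot"])*57.2958,o["joint_positions"])
E
```

```text
time: 4.47
tool_pos: [611.2, 66.2, 226.5]
tcp_rot: [-3.141, 0.0, 2.036]
contact_force: [0.2, 0.1, -0.2]
grip_width: 91.6
finger_force: 0.0
[582.  125.2 384.8]
red_bottle [329.5 212.1] 0.69 [612.7  82.5 100. ]
black_bottle [331.6 152.8] 0.59 [594.8 120.9 100. ]
blue_bottle [189.  65.] 0.92 [483.3 129.2 100. ]
blue_bottle [330.8  86.6] 0.68 [574.3 159.7 100. ]
blue_bottle [258.8   1.7] 0.62 [509.3 184.7 100. ]
[332.5 219.5]
[329.7 203.8]
4.6667 [611.1  66.7 226.7] [-180.     0.   116.5] [-0.   0.5  1.3 -0.   1.4 -0.5]
```

View pics/w1.png

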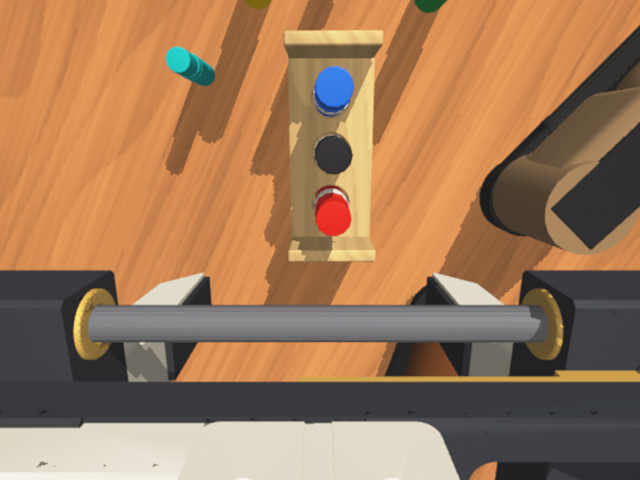

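The wrist view shows the red cap at (333,215) and the row vertical in the image, so the yaw is right. The tan shoe's collar is to the right, near (560,200). I'll check its height against the gripper body before descending.

```bash
python3 - <<'E'
from h import *
np.set_printoptions(precision=1,suppress=True)
a=viewer.capture("scene");b=viewer.capture("top");w=viewer.capture("wrist")
for u,v in(((353,388),(220,98)),((318,412),(228,72))): print(tri([ray(a,u),ray(b,v)]))
# red cap centre by triangulating wrist against top/scene colour blobs of cap
print(tri([ray(b,(274,188)),ray(w,(333,215))]))
print(atz(b,(238,132),30))
E
```

```text
[755.8 158.3 109.2]
[796.7 142.6 112.5]
[618.8  80.1  93.1]
[736.4 144.   30. ]
```

The collar's near edge is at x≈755 and its top at 109 mm, so it clears the gripper body, which reaches to about x=705 and stays above 117. I'll align and descend in stages.

```bash
python3 -m handwheel '0.11 0.11 0 0 0 -0.002 1;0.11 0.11 0 0 0 -0.002 1;0.11 0.11 0.4 0 0 -0.002 1;0.11 0.11 0.8 0 0 -0.002 1;0.11 0.11 0.8 0 0 -0.002 1;0.11 0.11 0.8 0 0 -0.002 1'; python3 - <<'E'
from h import *
np.set_printoptions(precision=1,suppress=True)
p=viewer.capture("wrist"); save(p,"w2.png")
for d in viewer.cut_out("red_bottle",p): print(mstat(d["pixels"]),d["score"])
for q in(615.5,81,110),(615.5,81,80): print(stat(hull(p,ring(*q,13))))
o=bot.get_obs();print(o["time"],o["tool_pos"],np.array(o["tcp_rot"])*57.2958)
E
```

```text
time: 5.32
tool_pos: [614.8, 82.4, 145.3]
tcp_rot: [-3.137, -0.002, 2.043]
contact_force: [0.6, -0.9, 0.0]
grip_width: 91.9
finger_force: 0.0
[318.3 257.8 295.  218.  343.  296. ] 0.85
[317.7 273.2 292.6 249.4 342.8 297. ]
[318.  256.6 296.  235.5 340.  277.7]
5.4167 [617.3  82.3 149. ] [179.8   0.1 117. ]
```

View pics/w2.png

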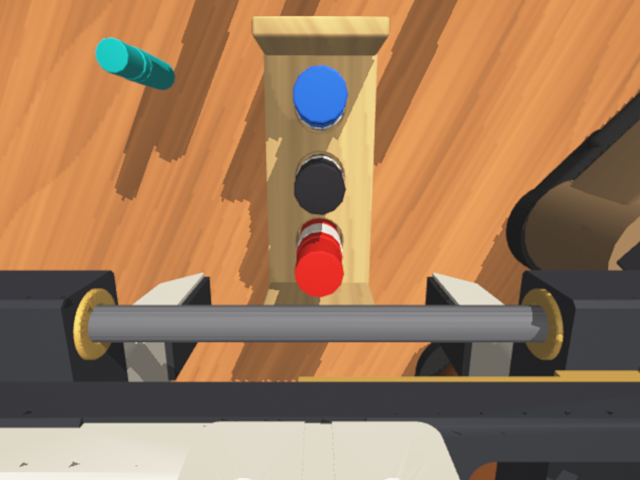

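The red cap at (319,272) matches the prediction within about 1 px. I'll shift 2 mm and descend.

```bash
python3 -m handwheel '0 -0.02 0.3 0 0 0 1;0 -0.02 0.6 0 0 0 1;0 -0.02 0.8 0 0 0 1;0 -0.02 0.94 0 0 0 1;0 -0.02 0.94 0 0 0 1;0 -0.02 0.94 0 0 0 1'
```

```text
time: 5.92
tool_pos: [615.6, 81.2, 54.7]
tcp_rot: [3.139, 0.001, 2.042]
contact_force: [0.2, 0.9, 0.9]
grip_width: 91.9
finger_force: 0.0
```

```bash
python3 -m handwheel '0 0 0.02 0 0 0 -1;0 0 0.02 0 0 0 -1;0 0 0.02 0 0 0 -1;0 0 0.02 0 0 0 -1;0 0 0.02 0 0 0 -1;0 0 0.02 0 0 0 -1;0 0 0.02 0 0 0 -1;0 0 0.02 0 0 0 -1';python3 -m handwheel '0 0 0 0 0 0 -1;0 0 0 0 0 0 -1;0 0 0 0 0 0 -1;0 0 0 0 0 0 -1'
```

```text
time: 6.58
tool_pos: [614.2, 81.2, 50.7]
tcp_rot: [-3.142, 0.0, 2.042]
contact_force: [0.2, -0.6, -0.7]
grip_width: 43.0
finger_force: 0.0
time: 6.92
tool_pos: [614.2, 81.2, 50.6]
tcp_rot: [-3.141, 0.0, 2.042]
contact_force: [-0.3, 0.2, -0.2]
grip_width: 27.1
finger_force: 29.9
```

```bash
python3 -m handwheel '0 0 -0.05 0 0 0 -1;0 0 -0.12 0 0 0 -1;0 0 -0.25 0 0 0 -1;0 0 -0.4 0 0 0 -1;0 0 -0.6 0 0 0 -1;0 0 -0.8 0 0 0 -1;0 0 -1 0 0 0 -1;0 0 -1 0 0 0 -1'; python3 -m handwheel '0 0 -0.25 0 0 0 -1;0 0 -0.5 0 0 0 -1;0 0 -0.5 0 0 0 -1'; python3 - <<'E'
from h import *
np.set_printoptions(precision=1,suppress=True)
p=viewer.capture("scene"); save(p,"s2.png"); b=viewer.capture("top"); save(b,"t2.png")
o=bot.get_obs();print(o["time"],o["tool_pos"],np.array(o["tcp_rot"])*57.2958,o["grip_width"],o["joint_positions"])
E
```

```text
time: 7.58
tool_pos: [616.5, 81.2, 155.9]
tcp_rot: [3.134, 0.004, 2.042]
contact_force: [0.5, -0.7, -0.2]
grip_width: 27.3
finger_force: 29.9
time: 7.83
tool_pos: [616.3, 81.3, 205.5]
tcp_rot: [3.134, 0.004, 2.042]
contact_force: [0.1, 0.3, -0.9]
grip_width: 27.2
finger_force: 29.9
7.9333 [614.3  81.2 201. ] [179.9   0.  117. ] 27.002203967858016 [ 0.   0.5  1.3 -0.   1.3 -0.5]
```

View pics/s2.png

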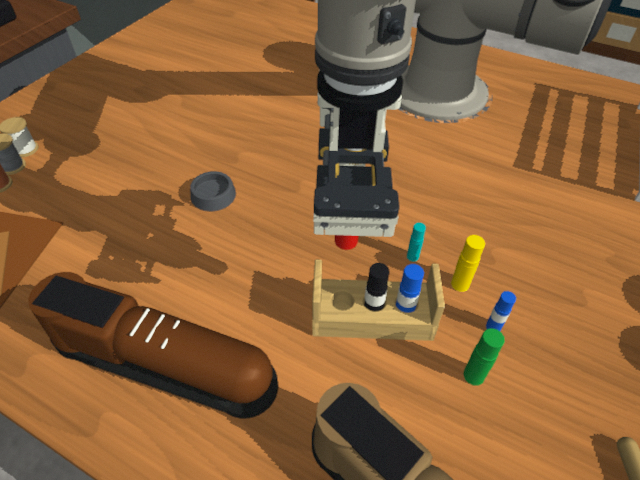

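Red is lifted with its hole at (344,300) empty, and black and blue are still standing. Now to the dish.

```bash
python3 -m handwheel '-0.1 -0.1 0 0 0 0 -1;-0.25 -0.26 0 0 0 0 -1;-0.45 -0.47 0 0 0 0 -1;-0.65 -0.67 0 0 0 0 -1;-0.76 -0.79 0 0 0 0 -1'; python3 -m handwheel '-0.2 -0.21 0 0 0 0 -1;-0.4 -0.42 0 0 0 0 -1;-0.6 -0.62 0 0 0 0 -1;-0.76 -0.79 0 0 0 0 -1'; python3 -m handwheel '-0.2 -0.21 0 0 0 0 -1;-0.4 -0.42 0 0 0 0 -1;-0.55 -0.57 0 0 0 0 -1;-0.68 -0.71 0 0 0 0 -1;-0.76 -0.79 0 0 0 0 -1;-0.76 -0.79 0 0 0 0 -1'; python3 - <<'E'
from h import *
np.set_printoptions(precision=1,suppress=True)
p=viewer.capture("scene"); b=viewer.capture("top"); w=viewer.capture("wrist")
save(w,"w3.png"); cv2.imwrite("pics/s3.png",cv2.resize(cv2.cvtColor(p["frame"][60:300,80:400],cv2.COLOR_RGB2BGR),None,fx=2.4,fy=2.4))
o=bot.get_obs();print(o["time"],o["tool_pos"],np.array(o["tcp_rot"])*57.2958,o["grip_width"])
m=mstat(mask(p,"red_bottle",(230,150)));print("scene",m)
x,y,z=o["tool_pos"];zb=z-40.6
print(stat(hull(p,np.r_[ring(x,y,zb,14),ring(x,y,zb+20,14)])), "dish w",[ (d["centre"],d["score"],atz(w,d["centre"],20)) for d in viewer.recognise("dish",w)[:2]])
E
```

```text
time: 8.35
tool_pos: [576.2, -25.3, 198.7]
tcp_rot: [-3.138, -0.001, 2.041]
contact_force: [0.4, -0.1, -1.3]
grip_width: 27.6
finger_force: 29.9
time: 8.68
tool_pos: [540.4, -128.1, 198.9]
tcp_rot: [-3.139, -0.002, 2.042]
contact_force: [-0.0, -0.4, -1.2]
grip_width: 27.3
finger_force: 29.9
time: 9.18
tool_pos: [505.1, -231.6, 199.4]
tcp_rot: [-3.14, -0.002, 2.039]
contact_force: [0.1, 0.6, -1.1]
grip_width: 27.5
finger_force: 29.9
9.3333 [ 506.5 -228.8  200.1] [-180.    -0.1  117. ] 26.676536517199
scene [194.8 113.  185.   97.  204.  124. ]
[197.2 114.1 186.6 103.  207.7 125.2] dish w [([316.7, 212.4], 0.77, array([ 503.4, -225.9,   20. ]))]
```

View pics/s3.png

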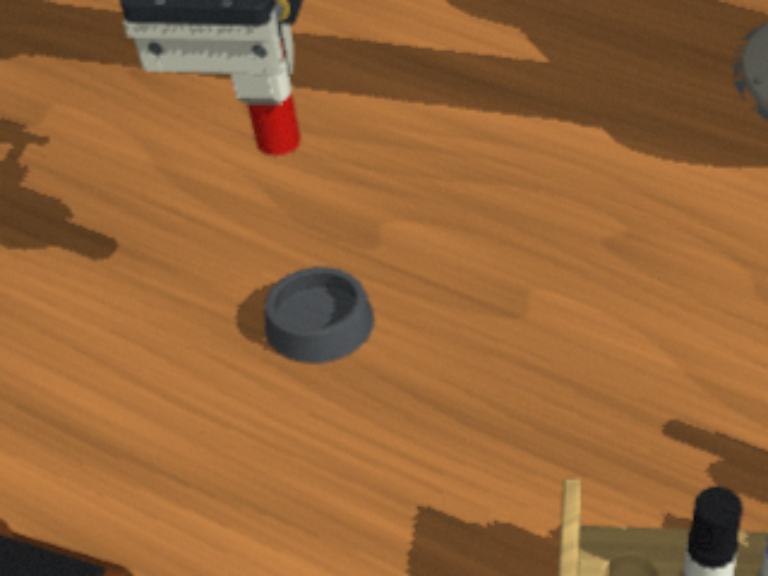

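The bottle hangs above the dish. I'll lower to just above the rim and check the alignment and the lean there.

```bash
python3 -m handwheel '0 0.01 0.25 0 0 0 -1;0 0.01 0.5 0 0 0 -1;0 0.01 0.75 0 0 0 -1;0 0.01 0.9 0 0 0 -1;0 0.01 1 0 0 0 -1;0 0.01 1 0 0 0 -1;0 0.01 1 0 0 0 -1';  python3 -m handwheel '0 0 0.1 0 0 0 -1;0 0 0.18 0 0 0 -1;0 0 0.18 0 0 0 -1'; python3 - <<'E'
from h import *
np.set_printoptions(precision=1,suppress=True)
p=viewer.capture("scene"); b=viewer.capture("top")
cv2.imwrite("pics/s4.png",cv2.resize(cv2.cvtColor(p["frame"][100:250,120:320],cv2.COLOR_RGB2BGR),None,fx=4,fy=4,interpolation=cv2.INTER_CUBIC))
o=bot.get_obs();print(o["time"],o["tool_pos"],np.array(o["tcp_rot"])*57.2958,o["grip_width"])
k=mask(p,"red_bottle",(205,170))
x,y,z=o["tool_pos"];zb=z-40.6
h=np.zeros((480,640),np.uint8);cv2.fillPoly(h,[np.int32(np.round(hull(p,np.r_[ring(x,y,zb,14),ring(x,y,zb+40,14)])))],1)
for r in range(0,480,3):
    c=np.where(k[r])[0]; d=np.where(h[r])[0]
    if len(c): print(r,c.min(),c.max(),d.min() if len(d) else 0,d.max() if len(d) else 0)
E
```

```text
time: 10.02
tool_pos: [507.9, -228.7, 101.0]
tcp_rot: [3.142, 0.0, 2.043]
contact_force: [0.3, -0.1, -0.9]
grip_width: 27.1
finger_force: 29.9
time: 10.27
tool_pos: [506.9, -228.7, 81.5]
tcp_rot: [-3.141, -0.001, 2.042]
contact_force: [-0.6, 0.4, -0.7]
grip_width: 27.0
finger_force: 29.9
10.3667 [ 507.4 -229.1   82.6] [-180.   -0.  117.] 27.210668070453536
165 212 214 198 216
168 199 215 199 217
171 200 215 200 217
174 200 216 201 218
177 201 216 201 218
180 202 215 202 217
183 206 211 205 213
```

View pics/s4.png

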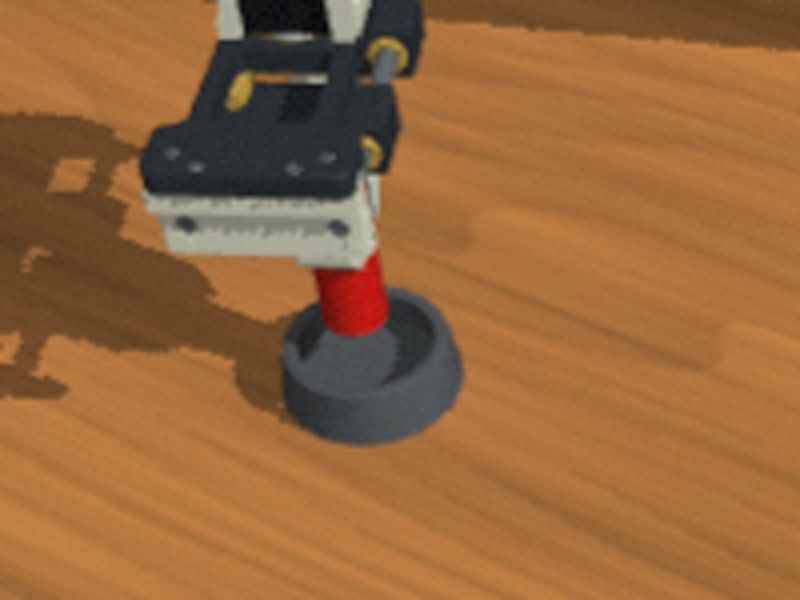

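The bottle is upright, within 1 px of the prediction, and over the dish mouth. I'll lower most of the way and then feel for the floor.

```bash
python3 -m handwheel '0 0 0.1 0 0 0 -1;0 0 0.2 0 0 0 -1;0 0 0.27 0 0 0 -1;0 0 0.3 0 0 0 -1;0 0 0.31 0 0 0 -1;0 0 0.31 0 0 0 -1;0 0 0.31 0 0 0 -1'; python3 -m handwheel '0 0 0.01 0 0 0 -1;0 0 0.01 0 0 0 -1;0 0 0.01 0 0 0 -1'; python3 -m handwheel '0 0 0.01 0 0 0 -1;0 0 0.01 0 0 0 -1;0 0 0.01 0 0 0 -1'
```

```text
time: 11.0
tool_pos: [507.7, -229.3, 51.8]
tcp_rot: [3.141, 0.0, 2.042]
contact_force: [-0.2, -1.0, -1.7]
grip_width: 27.6
finger_force: 29.9
time: 11.25
tool_pos: [507.6, -229.2, 50.9]
tcp_rot: [3.141, 0.0, 2.042]
contact_force: [0.8, -0.1, -1.6]
grip_width: 27.4
finger_force: 29.9
time: 11.5
tool_pos: [507.5, -229.2, 49.7]
tcp_rot: [-3.142, 0.0, 2.042]
contact_force: [-0.7, -0.8, -1.6]
grip_width: 27.3
finger_force: 29.9
```

```bash
python3 -m handwheel '0 0 0.01 0 0 0 -1;0 0 0.01 0 0 0 -1;0 0 0.01 0 0 0 -1'
```

```text
time: 11.75
tool_pos: [507.5, -229.2, 48.7]
tcp_rot: [-3.142, 0.0, 2.042]
contact_force: [0.9, -0.4, -0.3]
grip_width: 27.2
finger_force: 29.9
```

```bash
python3 -m handwheel '0 0 0.005 0 0 0 -1;0 0 0.005 0 0 0 -1;0 0 0.005 0 0 0 -1'; python3 -m handwheel '0 0 0.005 0 0 0 -1;0 0 0.005 0 0 0 -1;0 0 0.005 0 0 0 -1'
```

```text
time: 12.0
tool_pos: [507.6, -229.2, 48.5]
tcp_rot: [3.141, 0.0, 2.042]
contact_force: [-0.3, 0.2, 2.7]
grip_width: 27.4
finger_force: 29.9
time: 12.25
tool_pos: [507.7, -229.3, 48.5]
tcp_rot: [3.141, 0.001, 2.043]
contact_force: [-2.1, 0.3, 6.7]
grip_width: 27.2
finger_force: 29.9
```

The bottle is seated on the floor, with 6.7 N upward. I'll open and then retreat straight up.

```bash
python3 -m handwheel '0 0 0 0 0 0 -0.2;0 0 0 0 0 0 0;0 0 0 0 0 0 0.5;0 0 0 0 0 0 1;0 0 0 0 0 0 1;0 0 0 0 0 0 1;0 0 0 0 0 0 1;0 0 0 0 0 0 1'; python3 -m handwheel '0 0 -0.05 0 0 0 1;0 0 -0.2 0 0 0 1;0 0 -0.4 0 0 0 1;0 0 -0.7 0 0 0 1;0 0 -1 0 0 0 1;0 0 -1 0 0 0 1'; python3 -m handwheel '0 0 -0.4 0 0 0 1;0 0 -0.8 0 0 0 1;0 0 -0.8 0 0 0 1;0 0 -0.8 0 0 0 1';python3 - <<'E'
from h import *
p=viewer.capture("scene");save(p,"s5.png");print(bot.get_obs()["time"])
E
```

```text
time: 12.92
tool_pos: [507.5, -229.2, 47.7]
tcp_rot: [-3.142, -0.0, 2.042]
contact_force: [-0.3, 0.3, 0.6]
grip_width: 75.9
finger_force: 0.0
time: 13.42
tool_pos: [510.3, -230.8, 154.0]
tcp_rot: [3.136, 0.009, 2.043]
contact_force: [0.8, -0.5, -0.4]
grip_width: 91.6
finger_force: 0.0
time: 13.75
tool_pos: [508.6, -229.7, 230.4]
tcp_rot: [3.139, 0.005, 2.042]
contact_force: [0.7, 1.0, -0.9]
grip_width: 92.0
finger_force: 0.0
13.8
```

View pics/s5.png

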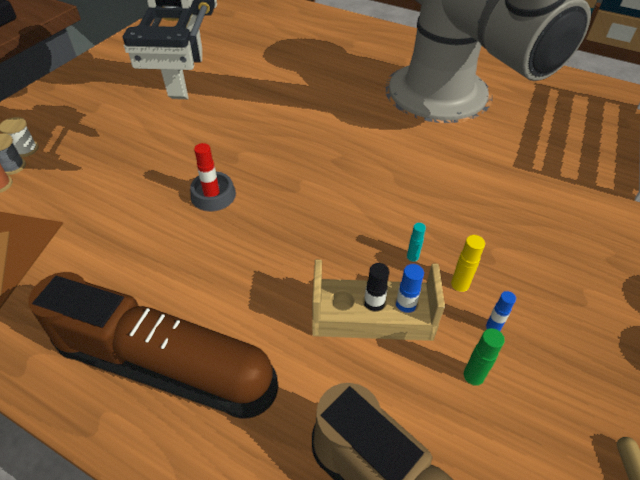

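The red bottle stands upright in the dish at (208,172), black (377,288) and blue (411,288) are in their holes, and the arm is clear.

```bash
python3 -c "
from plant import bot
print(bot.close_job())"
```

```text
the job is handed in; nothing more can be done
None
```

The red bottle was lowered into the steel dish and stands upright there, the black and blue bottles are still in their holes, and the job was handed in at about 14 s; no verdict came back.

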